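# Show the painter which knob goes in which hole

### The job

The cupboard door's paint is wet, so show the painter what goes where by pointing only: hold the fingertips two to five centimetres above the middle of the smaller round knob for two seconds, then go to the smaller round hole in the door, point at it in the same way, and finish still pointing there. Touch and move nothing at all, and do not bring the fingertips close above the middle of any other fitting or hole: travel between the two well above everything.

Things in the scene. Friction and masses are not known exactly. Their poses are not given: they have to be found in the camera images.
- door: Cupboard door lying level on two 30 mm high wooden battens, fixed: slab 260 (its x) x 200 (its y) x 18 mm, blue with a white primer patch in the middle, wet top face 48 mm above the table; battens stick out to 115 mm either side in y. Three holes go right through it: a small round one, a large round one and an oblong one. Origin: on the table under the slab's centre; z up. It may lie at any yaw, left or right of the robot.
- small_hole (a point): The smaller round hole in the door, 22 mm diameter, near one corner. Point: centre of the hole in the door's top face, 85 mm along x and 50 mm along y from the door's origin, 48 mm up.
- large_hole (a point): The larger round hole in the door, 40 mm diameter. Point: its centre in the top face, at x 85, y -55, z 48 mm in the door's frame.
- slot (a point): The oblong hole in the door, 18 x 62 mm (long along the door's y). Point: its centre in the top face, at x -90, y 0, z 48 mm in the door's frame.
- board: Plywood offcut 200 x 200 x 12 mm, fixed flat on the table on the other side from the door; the four loose steel fittings lie on it, in any order, one in each quarter, their centres about 100 mm apart. Origin: centre of its underside.
- small_knob: The smaller round steel knob, loose, standing on the board on its 20 mm base: mushroom head 32 mm diameter, 26 mm high overall. Origin: centre of its underside; z up.
- small_knob_top (a point): Centre of the top of the smaller knob, 26 mm above its underside (38 mm above the table).
- large_knob: The larger round steel knob, loose, standing on the board on its 38 mm base: head 54 mm diameter, 36 mm high. Origin: centre of its underside.
- large_knob_top (a point): Centre of the top of the larger knob.
- oblong_pull: Oblong steel pull, loose on the board: 28 (x) x 74 (y) x 18 mm high. Origin: centre of its underside.
- oblong_pull_top (a point): Centre of the top of the oblong pull.
- hinge: Steel cupboard hinge, loose on the board: a 34 mm round cup with 52 mm wings and a 46 mm arm, about 73 (x) x 52 (y) x 14 mm high. Origin: on the board where arm and cup meet, near its middle.
- hinge_top (a point): Top of the hinge, above its origin.
- tape: Bystander: roll of masking tape, 90 mm diameter, 24 mm high, lying flat beyond the work, between door and board. Origin: centre of its underside. Also: a 30 mm high sanding block near the robot; a paint tin 125 mm high, a sander and bottles up to 190 mm along the back and right; a 200 mm drawer cabinet at the right. On and between door and board nothing is higher than 48 mm.
There are look-alikes about, which are no part of the job. What is shaped like the small_knob but pink or yellow is not meant.

How it is judged:
By the outcome, as a careful person would: the job done as asked, in the order asked, and still so for the second after the job is handed in, with the robot touching nothing.
It also fails if it takes over 40 s, if anything falls off the work surface, if the arm or the gripper's body presses on something with over 40 N, if the wrist force passes 120 N, or if a joint passes its speed limit or range.

### The arm

A 6-joint arm with a two-finger parallel gripper is mounted at the origin on the work surface. World frame = base frame: x ahead of the robot, y to its left, z up, the work surface at z = 0. Lengths are in mm, angles in rad, forces in N, time in s.
With the tool pointing down it reaches from about 400 to 925 mm from the base axis. Payload 12.5 kg.
Tool frame: the origin (TCP) lies on the front face of the gripper's body, between the roots of the fingers; the fingertips stand 78 mm ahead of it and the grasp point (between the pads) lies 59 mm ahead of it (env.nose_length is the distance from the TCP to the fingertips, in mm); z points along the fingers, y is the line along which they close (so a half turn about z gives the same grasp; the last joint's range is limited). The gripper opens to 95 mm and grips with 3 to 60 N. Pads are 20 mm wide; open, the fingers measure 119 mm over their backs; the gripper's body (75 mm by 180 mm) begins 59 mm behind the grasp point.
Start: joints at [1.108, 0.491, 1.559, -0, 1.092, -0.106], TCP at [218.28, 585.655, 292.261] pointing down, gripper open.
Joint ranges: [-3.1, 3.1], [-0.84, 2.19], [0.05, 2.79], [-1.13, 4.28], [0.06, 2.93], [-2.69, 2.69]. Speed limits (rad/s): [2.22, 2.22, 2.79, 3.14, 3.14, 3.14].

### API

Orientations are given as [roll, pitch, yaw] about the fixed x, y, z axes, in that order (R = Rz(yaw) Ry(pitch) Rx(roll)).
In Python, from cell import env gives the robot as it stands.
- The arm moves only by the tool jog_arm, never from a script. Its argument "motion" is a list of rows, each a list of 7 numbers: the turn, a rotation vector about the tool's x, y, z in degrees, then the shift along the tool's x, y, z in mm, then the finger opening in mm, from 0 to 95.1. In form: [[wx, wy, wz, x, y, z, hand], ...]. A call has 1 to 10 rows; each row shifts and turns the commanded pose from where the row before left it, along the tool's axes as they then stand; what a row does not reach is not made up. A row lasts 1/8 s, in which the tool goes at most 62.5 mm and 10.7 degrees, less where a joint would pass 70% of its speed; a pose out of reach is approached as far as the arm can. A call is refused whole if a number of a shift passes 62.5 or a number of a turn 10.7, either way. A call with a gripper value outside its range is refused whole. The fingers move at their own pace and stop on an object; the grip force is fixed at half the most. Time passes only in rows, so rows that do not move let the fingers close. It gives the time, the measured TCP pose, the force, the opening and the grip force at its end, in the units of the state.
- env.state(): the state, without advancing time (a new reading comes with each control period).
- env.read_camera(name): name is "scene" or "top"; returns a dict with "color" (400x640x3 uint8, red, green, blue), "z_map" (400x640 float32, mm along the optical axis (not along the pixel's ray), 0 where there is no reading), "camera_matrix" (3x3 intrinsics, pixels), "k1" (the pictures are not rectified: a ray, as slopes to the right and down, at radius r is drawn at 1 + k1 r^2 times it, then the intrinsics apply), "world_to_cam" (4x4, takes a point from world to camera coordinates). Camera axes: x right, y up, looking along -z (the intrinsics and any distortion apply to the point x, -y, -z); pixel columns grow to the right and rows downward; lengths in mm; the calibration is good to about 2 mm. A picture is of the moment at which its call begins.
- env.job_done(): hands the job in; it is judged then, once.
Trained networks look in the newest picture that a camera, given by its name, has taken for a name from the list of things; names that differ only in an ending like _2 or _b are one class to them, and where a whole thing is asked for, a point or a joint stands for the part that bears it (a point fixed in the world has none). Each returns a list of dicts, best first, with "score" (0 to 1); they miss things now and then, are a little off and sometimes report something else, mostly with a low value. They report only what shows in the picture. A call takes as long as a camera call. They do not tell look-alikes from the thing itself.
- env.recognise(camera, thing): "location" ([column, row] in pixels, amid what is visible of it).
The state is a dict: "t": time; "joints": joint angles; "qvel": joint speeds; "tau": joint torques, N m; "eef_pos": TCP position; "tcp_rot": TCP orientation; "ft_force": force on the tool from outside, world axes, zero at the start; "moment": the same for the moment, N m; "opening": opening from 0.0 (shut) to 1.0 (fully open); "grip_force": force on a finger pad.
Only numpy, scipy, OpenCV 4.12 (cv2) and the standard library are available. Lean on these libraries where they do the work, as an engineer would, in place of code of your own. Each camera call takes 0.05 s, during which the arm holds its last target. There are 200 camera calls.

## Working session

There is one attempt and no reset: what is moved stays moved. The work goes in short steps, Python scripts to look and compute and a tool call to move; the robot and the scene stay as the last step left them, time stands still between calls to the robot, and variables do not carry over. Pictures are saved under pics/ and viewed, at most 10 in all, crops included, and the job is handed in when it is done.

Besides the shell and the picture viewer there is one more tool, called by a JSON object that holds its "fn" and its "kwargs", one argument or row to a line. jog_arm: Moves the arm, as the interface text tells. Its arguments: {"type":"object","properties":{"motion":{"type":"array"}},"required":["motion"]}

```bash
mkdir -p pics
cat > h.py <<'E'
import numpy as np, cv2
from cell import env
def world(c,u,v,z=None):
    K=c["camera_matrix"];p=np.array([(u-K[0,2])/K[0,0],(v-K[1,2])/K[1,1]]);s=p.copy()
    for _ in range(20): s=p/(1+c["k1"]*(s@s))
    T=np.linalg.inv(c["world_to_cam"]);d=T[:3,:3]@np.array([s[0],-s[1],-1]);o=T[:3,3]
    if z is None:
        return o+d*c["z_map"][int(round(v)),int(round(u))]
    return o+d*(z-o[2])/d[2]
E
python3 - <<'E'
from h import *
print(env.state()["t"],env.state()["eef_pos"],env.state()["tcp_rot"])
for n in("top","scene"):
    c=env.read_camera(n);cv2.imwrite(f"pics/{n}.png",c["color"][:,:,::-1])
    for t in("small_knob","large_knob","oblong_pull","hinge","small_hole","large_hole","slot","door","tape"):
        for r in env.recognise(n,t)[:4]:
            print(n,t,round(r["score"],2),np.round(r["location"]),np.round(world(c,*r["location"])))
E
```

```text
0.0 [218.18880906 585.50866173 291.66204885] [-3.14050283e+00 -1.34013203e-04  2.78480325e+00]
top small_knob 0.71 [404. 219.] [ 525. -266.   38.]
top small_knob 0.68 [446. 252.] [ 446. -364.   25.]
top small_knob 0.53 [463. 224.] [ 512. -411.   26.]
top large_knob 0.85 [389. 181.] [ 615. -234.   49.]
top oblong_pull 0.58 [349. 194.] [ 589. -136.   33.]
top hinge 0.85 [357. 228.] [ 506. -156.   23.]
top hinge 0.22 [389. 182.] [ 614. -232.   51.]
top small_hole 0.64 [202. 212.] [550. 212.  47.]
top large_hole 0.98 [202. 210.] [555. 213.  44.]
top slot 0.84 [202. 213.] [549. 210.  49.]
top door 0.86 [199. 212.] [552. 218.  44.]
top tape 0.71 [298. 134.] [745. -15.  26.]
top tape 0.37 [206. 214.] [546. 201.  47.]
scene small_knob 0.77 [165. 252.] [ 470. -376.   21.]
scene small_knob 0.76 [190. 283.] [ 576. -376.   27.]
scene small_knob 0.69 [226. 242.] [ 542. -272.   38.]
scene small_knob 0.56 [150. 276.] [ 512. -428.   25.]
scene large_knob 0.95 [264. 257.] [ 631. -243.   49.]
scene oblong_pull 0.73 [298. 233.] [ 611. -144.   32.]
scene hinge 0.6 [258. 215.] [ 506. -171.   25.]
scene small_hole 0.72 [392. 153.] [562. 193.  51.]
scene large_hole 0.76 [394. 156.] [574. 191.  47.]
scene large_hole 0.19 [260. 215.] [ 508. -168.   24.]
scene slot 0.81 [393. 154.] [567. 194.  50.]
scene door 0.76 [393. 155.] [568. 193.  48.]
scene tape 0.67 [381. 225.] [686.  29.  -2.]
```

View pics/top.png

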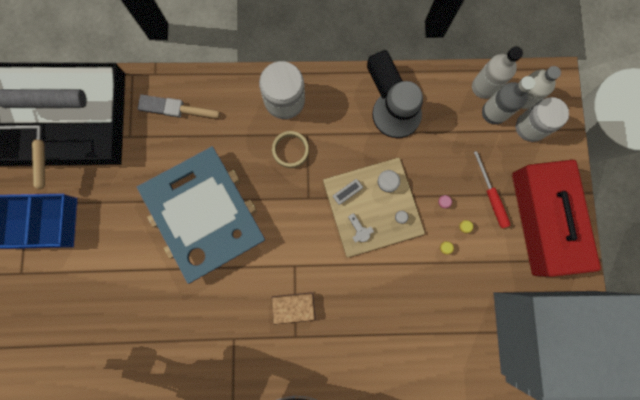

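View pics/scene.png

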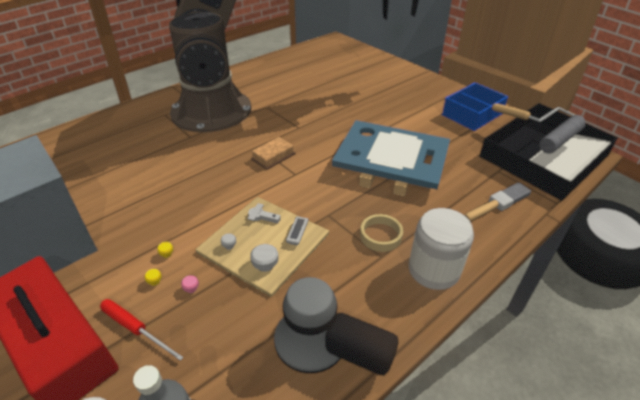

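The top view shows the board with the small steel knob at about (402,217). The pink and yellow look-alikes lie off the board. On the door, the small hole is at about (237,233), the large hole at (197,257) and the slot at (183,180). The network's hole detections only give the door's centre, so I'll measure the holes from zoomed crops.

```bash
cat >> h.py <<'E'
def pix(c,P):
    q=c["world_to_cam"]@np.append(P,1);s=np.array([q[0],-q[1]])/-q[2];s=s*(1+c["k1"]*(s@s));K=c["camera_matrix"]
    return K[0,0]*s[0]+K[0,2],K[1,1]*s[1]+K[1,2]
E
python3 - <<'E'
from h import *
tiles=[]
for n,wins in(("top",[(402,217),(215,225)]),("scene",[(228,240),(385,150)])):
    c=env.read_camera(n);print(n,"tcp pix",np.round(pix(c,env.state()["eef_pos"])))
    z=c["z_map"];H,W=z.shape
    # world map
    P=np.array([[world(c,u,v) for u in range(W)] for v in range(H)])
    np.save(f"{n}_P.npy",P)
    # knob: points on board higher than 30mm near
    for cen in [(530,-268)]:
        m=(np.hypot(P[...,0]-cen[0],P[...,1]-cen[1])<38)&(P[...,2]>27)&(P[...,2]<45)
        v,u=np.nonzero(m);q=P[m];print(n,"knob n",len(u),"pix",u.mean(),v.mean(),"mean",q.mean(0).round(1),"ext",np.ptp(q,0).round(),"ray@36",world(c,u.mean(),v.mean(),36).round(1))
    # door slab top
    m=(np.abs(P[...,2]-48)<8)&(np.abs(P[...,0]-555)<190)&(np.abs(P[...,1]-210)<190)
    m=m.astype(np.uint8);k,l,s,_=cv2.connectedComponentsWithStats(m);i=1+s[1:,4].argmax()
    cs,_=cv2.findContours((l==i).astype(np.uint8),cv2.RETR_EXTERNAL,cv2.CHAIN_APPROX_NONE)
    xy=np.array([world(c,*p[0],48)[:2] for p in cs[0]],np.float32);r=cv2.minAreaRect(xy);print(n,"door",r)
    cs,hi=cv2.findContours((l==i).astype(np.uint8),cv2.RETR_CCOMP,cv2.CHAIN_APPROX_NONE)
    for a,h in zip(cs,hi[0]):
        if h[3]>=0:
            p=a[:,0].mean(0);print(" hole",p.round(1),len(a),world(c,*p,48).round(1))
    for u,v in wins: tiles.append(cv2.resize(c["color"][v-35:v+35,u-50:u+50,::-1],(400,280),interpolation=cv2.INTER_NEAREST))
cv2.imwrite("pics/crops.png",np.vstack([np.hstack(tiles[:2]),np.hstack(tiles[2:])]))
E
```

```text
top tcp pix [-75. 402.]
top knob n 136 pix 401.2352941176471 216.1691176470588 mean [ 532.4 -260.5   36.8] ext [29. 29. 16.] ray@36 [ 532.5 -260.6   36. ]
top door ((549.1693115234375, 214.78231811523438), (262.8753967285156, 202.2642822265625), 28.847942352294922)
 hole [195. 277.] 4 [401.4 223.6  48. ]
 hole [197. 267.] 4 [423.8 219.6  48. ]
 hole [182. 260.] 4 [440.6 254.1  48. ]
 hole [179. 254.] 4 [454.5 261.3  48. ]
 hole [219. 253.] 4 [454.4 170.1  48. ]
 hole [212. 251.] 4 [459.4 186.2  48. ]
 hole [243. 249.] 4 [462.3 115.   48. ]
 hole [195.9 256.7] 51 [447.3 222.7  48. ]
 hole [216. 247.] 4 [468.4 177.2  48. ]
 hole [227. 241.] 4 [481.7 152.1  48. ]
 hole [249. 239.] 4 [485.1 101.2  48. ]
 hole [197. 233.] 4 [501.9 221.6  48. ]
 hole [258. 231.] 4 [503.3  80.4  48. ]
 hole [237. 233.] 28 [499.7 129.2  48. ]
 hole [170. 228.] 4 [515.1 283.8  48. ]
 hole [167. 225.] 4 [522.2 290.9  48. ]
 hole [169. 221.] 4 [531.5 286.6  48. ]
 hole [218. 219.] 4 [533.6 173.7  48. ]
 hole [167. 216.] 4 [543.3 291.6  48. ]
 hole [222. 214.] 4 [545.2 164.5  48. ]
 hole [210. 214.] 4 [545.8 192
[... 1148 characters left out ...]
18322754)
 hole [392. 173.] 4 [615.4 136.   48. ]
 hole [365.5 169. ] 6 [563.9  99.5  48. ]
 hole [372. 154.] 4 [531.4 155.5  48. ]
 hole [355.5 153.8] 18 [504.1 125.   48. ]
 hole [430. 151.] 4 [617.4 276.8  48. ]
 hole [427.8 157.3] 39 [630.8 251.1  48. ]
 hole [354. 150.] 4 [490.  133.5  48. ]
 hole [397. 148.] 4 [554.4 222.8  48. ]
 hole [431. 147.] 4 [607.9 293.   48. ]
 hole [404. 145.] 4 [557.1 246.7  48. ]
 hole [390. 144.] 4 [530.7 222.6  48. ]
 hole [346. 144.] 4 [457.5 136.6  48. ]
 hole [417. 141.] 4 [567.  286.8  48. ]
 hole [350. 141.] 4 [454.3 153.9  48. ]
 hole [401. 133.] 4 [514.8 283.8  48. ]
 hole [366.7 132.4] 31 [453.8 216.1  48. ]
 hole [361. 126.] 4 [421.2 227.1  48. ]
```

View pics/crops.png

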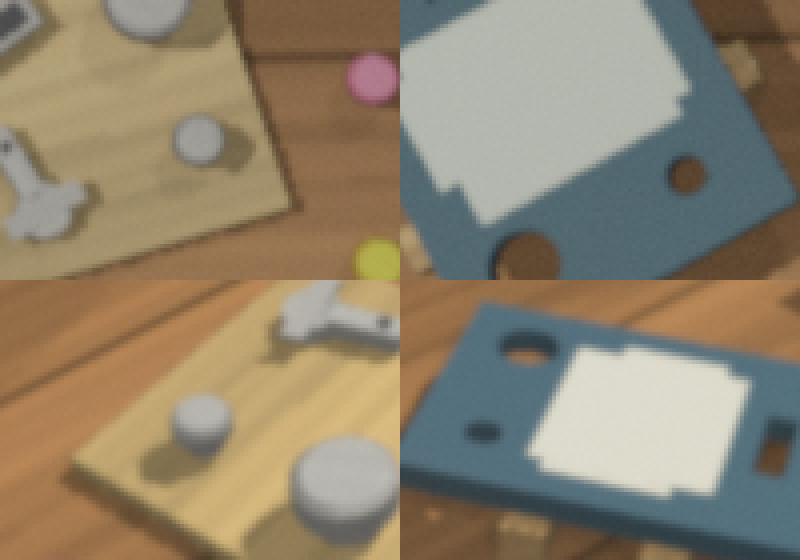

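The top-view hole at (500,129) fits the door model: its centre and yaw predict (499.6,129.6). The scene camera is about 5 mm off that, so I'll aim between the two, with the knob at about (534,-263) and the hole at about (501,128). I'm setting out high with the fingers closing.

{"fn": "jog_arm", "kwargs": {
  "motion": [
    [0,0,0,-36,-31.5,0,0],
    [0,0,0,-36,-31.5,0,0],
    [0,0,0,-36,-31.5,0,0],
    [0,0,0,-36,-31.5,0,0],
    [0,0,0,-36,-31.5,0,0],
    [0,0,0,-36,-31.5,0,0],
    [0,0,0,-36,-31.5,0,0],
    [0,0,0,-36,-31.5,0,0]
  ]
}}

```text
t: 2.1
eef_pos: [400.7, 247.5, 292.5]
tcp_rot: [3.141, 0.0, 2.785]
ft_force: [1.1, 0.7, 0.1]
opening: 0.217
grip_force: 0.0
```

{"fn": "jog_arm", "kwargs": {
  "motion": [
    [0,0,0,-27,-43.5,0,0],
    [0,0,0,-27,-43.5,0,0],
    [0,0,0,-27,-43.5,0,0],
    [0,0,0,-27,-43.5,0,0],
    [0,0,0,-27,-43.5,0,0],
    [0,0,0,-27,-43.5,0,0],
    [0,0,0,-27,-43.5,0,0],
    [0,0,0,-27,-43.5,0,0],
    [0,0,0,0,0,0,0]
  ]
}}

```text
t: 3.22
eef_pos: [481.3, -155.3, 292.0]
tcp_rot: [-3.141, 0.0, 2.781]
ft_force: [-0.9, 0.3, 0.5]
opening: 0.003
grip_force: 0.0
```

{"fn": "jog_arm", "kwargs": {
  "motion": [
    [0,0,0,-29,-27.5,0,0],
    [0,0,0,-29,-27.5,0,0],
    [0,0,0,-29,-27.5,0,0],
    [0,0,0,0,0,34,0],
    [0,0,0,0,0,34,0],
    [0,0,0,0,0,34,0],
    [0,0,0,0,0,0,0],
    [0,0,0,0,0,0,0]
  ]
}}

```text
t: 4.22
eef_pos: [534.2, -260.0, 191.5]
tcp_rot: [-3.141, 0.001, 2.785]
ft_force: [0.2, -0.0, 0.0]
opening: 0.007
grip_force: 0.0
```

Run:
```python
from h import *
s=env.state();tip=s["eef_pos"]-[0,0,env.nose_length];print(s["t"],tip.round(1))
tiles=[]
for n,(u,v) in(("top",(402,217)),("scene",(228,225))):
    c=env.read_camera(n);im=c["color"][v-50:v+50,u-50:u+50,::-1];im=cv2.resize(im,(400,400),interpolation=cv2.INTER_NEAREST)
    for P,col in((tip,(0,0,255)),(np.array([534,-263,38]),(0,255,0)),(np.array([tip[0],tip[1],38]),(255,0,0))):
        p=pix(c,P);print(n,np.round(p,1));cv2.drawMarker(im,(int((p[0]-u+50.5)*4),int((p[1]-v+50.5)*4)),col,0,10,1)
    tiles.append(im)
cv2.imwrite("pics/k1.png",np.hstack(tiles))
```

```text
4.225 [ 534.2 -260.   113.9]
top [407.5 211.3]
top [402.4 215.4]
top [401.1 215.4]
scene [223.9 209.3]
scene [228.1 237.5]
scene [229.4 236.8]
```

View pics/k1.png

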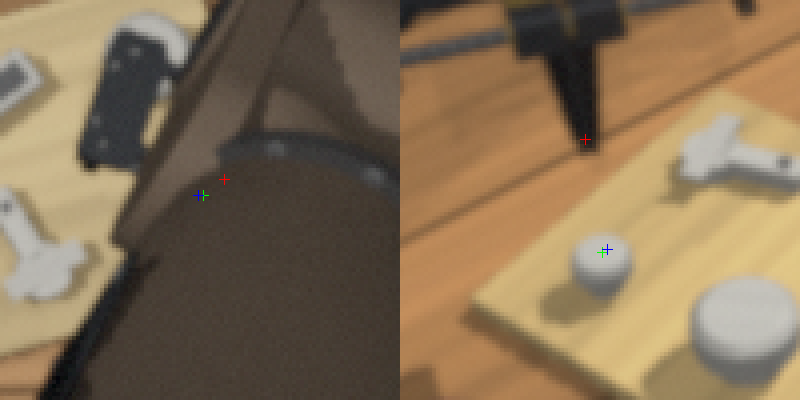

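In the scene crop the fingertips sit about 2 px below their projected point, a small camera bias. With that taken off, the knob comes out at about (534,-263). Next I descend to 35 mm above it and hold.

{"fn": "jog_arm", "kwargs": {
  "motion": [
    [0,0,0,-1,-3,20,0],
    [0,0,0,0,0,20,0],
    [0,0,0,0,0,0,0],
    [0,0,0,0,0,0,0],
    [0,0,0,0,0,0,0],
    [0,0,0,0,0,0,0],
    [0,0,0,0,0,0,0],
    [0,0,0,0,0,0,0],
    [0,0,0,0,0,0,0],
    [0,0,0,0,0,0,0]
  ]
}}

```text
t: 5.58
eef_pos: [533.5, -263.4, 150.1]
tcp_rot: [3.141, -0.0, 2.785]
ft_force: [0.1, -0.1, -0.6]
opening: 0.005
grip_force: 0.0
```

Run:
```python
from h import *
s=env.state();tip=s["eef_pos"]-[0,0,env.nose_length];print(s["t"],tip.round(1))
c=env.read_camera("scene");u,v=228,230;im=cv2.resize(c["color"][v-30:v+30,u-40:u+40,::-1],(800,600),interpolation=cv2.INTER_CUBIC)
for P in(tip,[534,-263,38]):
    p=pix(c,P);print(np.round(p,1));cv2.drawMarker(im,(int((p[0]-u+40.5)*10),int((p[1]-v+30.5)*10)),(0,0,255),0,12,1)
cv2.imwrite("pics/k2.png",im)
```

```text
5.575 [ 533.5 -263.4   72.5]
[225.3 225.4]
[228.1 237.5]
```

View pics/k2.png

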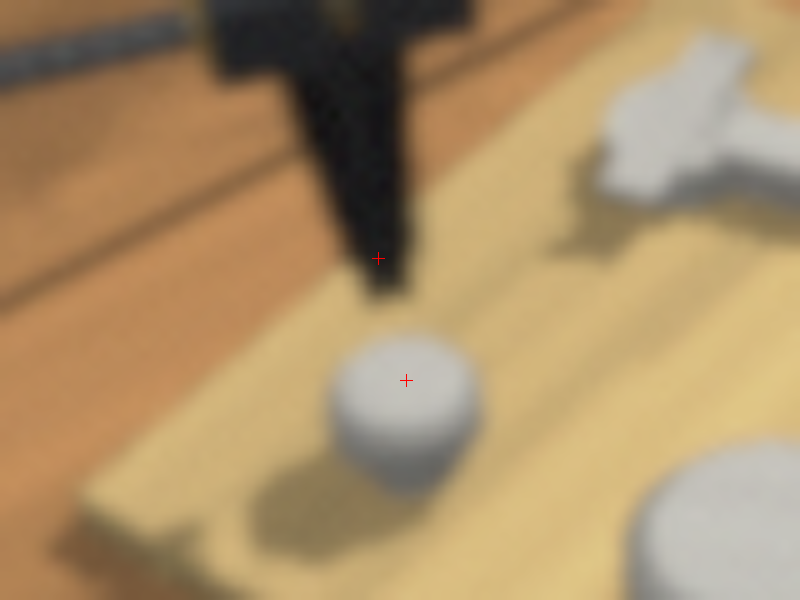

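The fingertips are centred over the small knob about 34 mm above it, and nothing is touched. I'll hold here, then rise and travel high.

{"fn": "jog_arm", "kwargs": {
  "motion": [
    [0,0,0,0,0,0,0],
    [0,0,0,0,0,0,0],
    [0,0,0,0,0,0,0],
    [0,0,0,0,0,0,0],
    [0,0,0,0,0,0,0],
    [0,0,0,0,0,0,0],
    [0,0,0,0,0,0,0],
    [0,0,0,0,0,0,0],
    [0,0,0,0,0,0,0],
    [0,0,0,0,0,0,0]
  ]
}}

```text
t: 6.88
eef_pos: [533.6, -263.5, 150.2]
tcp_rot: [3.141, 0.0, 2.785]
ft_force: [0.2, -0.2, 0.2]
opening: 0.004
grip_force: 0.0
```

{"fn": "jog_arm", "kwargs": {
  "motion": [
    [0,0,0,0,0,0,0],
    [0,0,0,0,0,0,0],
    [0,0,0,0,0,0,0],
    [0,0,0,0,0,0,0],
    [0,0,0,0,0,0,0],
    [0,0,0,0,0,-35,0],
    [0,0,0,0,0,-35,0],
    [0,0,0,0,0,-35,0],
    [0,0,0,0,0,-35,0],
    [0,0,0,0,0,0,0]
  ]
}}

```text
t: 8.12
eef_pos: [534.0, -263.7, 292.8]
tcp_rot: [-3.141, 0.005, 2.785]
ft_force: [0.7, 0.6, -0.5]
opening: 0.006
grip_force: 0.0
```

{"fn": "jog_arm", "kwargs": {
  "motion": [
    [0,0,0,21,44.4,0,0],
    [0,0,0,21,44.4,0,0],
    [0,0,0,21,44.4,0,0],
    [0,0,0,21,44.4,0,0],
    [0,0,0,21,44.4,0,0],
    [0,0,0,21,44.4,0,0],
    [0,0,0,21,44.4,0,0],
    [0,0,0,21,44.4,0,0],
    [0,0,0,0,0,0,0],
    [0,0,0,0,0,0,0]
  ]
}}

```text
t: 9.38
eef_pos: [500.0, 127.8, 289.6]
tcp_rot: [-3.141, -0.001, 2.785]
ft_force: [-0.0, -0.2, 0.3]
opening: 0.005
grip_force: 0.0
```

{"fn": "jog_arm", "kwargs": {
  "motion": [
    [0,0,0,0,0,32,0],
    [0,0,0,0,0,32,0],
    [0,0,0,0,0,32,0],
    [0,0,0,0,0,32,0],
    [0,0,0,0,0,0,0],
    [0,0,0,0,0,0,0]
  ]
}}

```text
t: 10.12
eef_pos: [500.7, 127.4, 163.1]
tcp_rot: [3.141, 0.001, 2.784]
ft_force: [-0.1, -0.1, -1.0]
opening: 0.005
grip_force: 0.0
```

Run:
```python
from h import *
s=env.state();tip=s["eef_pos"]-[0,0,env.nose_length];print(s["t"],tip.round(1))
c=env.read_camera("scene");u,v=362,145;im=cv2.resize(c["color"][v-30:v+30,u-40:u+40,::-1],(800,600),interpolation=cv2.INTER_CUBIC)
for P in(tip,[500.5,128,48]):
    p=pix(c,P);print(np.round(p,1));cv2.drawMarker(im,(int((p[0]-u+40.5)*10),int((p[1]-v+30.5)*10)),(0,0,255),0,12,1)
cv2.imwrite("pics/h1.png",im)
```

```text
10.125 [500.7 127.4  85.5]
[356.1 140.2]
[355.4 152.7]
```

View pics/h1.png

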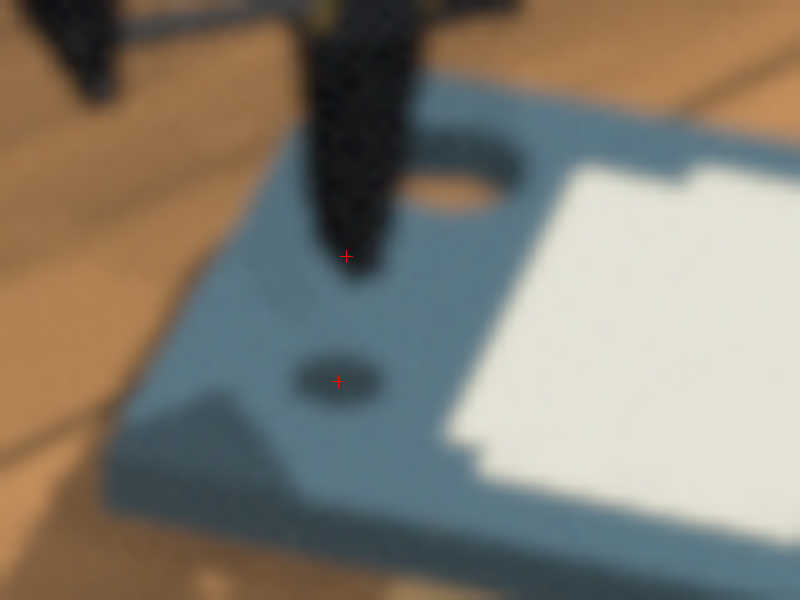

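The fingertips are about 37 mm above the small hole and centred on it. I'll hold two seconds more and hand in.

{"fn": "jog_arm", "kwargs": {
  "motion": [
    [0,0,0,0,0,2,0],
    [0,0,0,0,0,0,0],
    [0,0,0,0,0,0,0],
    [0,0,0,0,0,0,0],
    [0,0,0,0,0,0,0],
    [0,0,0,0,0,0,0],
    [0,0,0,0,0,0,0],
    [0,0,0,0,0,0,0],
    [0,0,0,0,0,0,0],
    [0,0,0,0,0,0,0]
  ]
}}

```text
t: 11.42
eef_pos: [500.2, 128.1, 160.2]
tcp_rot: [3.141, 0.0, 2.785]
ft_force: [-0.3, -0.2, 0.5]
opening: 0.007
grip_force: 0.0
```

{"fn": "jog_arm", "kwargs": {
  "motion": [
    [0,0,0,0,0,0,0],
    [0,0,0,0,0,0,0],
    [0,0,0,0,0,0,0],
    [0,0,0,0,0,0,0],
    [0,0,0,0,0,0,0],
    [0,0,0,0,0,0,0],
    [0,0,0,0,0,0,0],
    [0,0,0,0,0,0,0],
    [0,0,0,0,0,0,0],
    [0,0,0,0,0,0,0]
  ]
}}

```text
t: 12.68
eef_pos: [500.2, 128.1, 160.2]
tcp_rot: [3.142, -0.0, 2.785]
ft_force: [0.6, 1.1, -0.2]
opening: 0.005
grip_force: 0.0
```

```bash
python3 -c "
from cell import env
print(env.state()['t'],env.state()['eef_pos']);print(env.job_done())"
```

```text
12.675 [500.21039903 128.07343678 160.23580373]
the job is handed in; nothing more can be done
None
```

The arm held the fingertips about 34 mm above the small knob for over two seconds, travelled high, and finished pointing about 34 mm above the small hole; force readings showed no contact, and the job was handed in at 12.7 s (no verdict was returned).

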